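# Set the paint doser's push-to-turn wheel to the orange stud

### The job

Set the paint doser to the dose marked by the orange stud: push its black wheel straight down off the locking bars, just until you feel it meet the rubber stop, and keep it down while you turn it until the red pointer on its far rim faces the orange stud. Then ease the wheel back up so that the pointer locks fully home in the gap at that stud, and let go. Be gentle: never press hard on the stop or force the pointer against the bars, and leave the other things on the table where they are.

Things in the scene. Friction and masses are not known exactly. Their poses are not given: they have to be found in the camera images.
- doser: the white paint doser, a fixed box 205 x 230 x 80 mm high with a clear canister (80 mm across, top at 165 mm) on its left (+y) and a small spout on its right. Origin: on the table, under the wheel's axis; x points to the far side of the machine, y left, z up.
- deck: grey disc on top of the doser, fixed, 168 mm across, top at 82 mm; it carries the locking bars and the rubber stop. Origin and axes as the doser's: on the table under the wheel's axis.
- gaps (a point): fixed point straight ahead (+x) of the axis, 70 mm out, 120 mm up, amid the arc of six aluminium locking bars (7 mm thick; set at a different height each time, somewhere from 113 to 132 mm up) round the wheel's far side. Here is the wide gap in which the pointer starts. There is one narrow gap for each stud, at 40 and 66 degrees either side of +x; in it the pointer has about 1.5 mm (1.2 degrees) of play each way and rounded edges help it in.
- stop (a point): fixed point on the axis about where the rubber stop lies under the hub. The wheel must go down 7 to 19 mm before its pointer passes under the bars; 1.5 mm farther the hub meets the stop (8 N per mm). The depth differs each time and is not measured: stop when the total push is about 13 N. Stop and bars bear at most 15 N.
- axis (a point): point on the wheel's upright axis, 82 mm above the table, at the middle of the deck's top.
- wheel: black wheel, 124 mm across, turning about the upright axis through its hub; its x axis points from the hub to the red pointer, z up. Origin on the axis, at table height while the wheel is up. A spring holds it up: 5 N starts it down, 0.15 N more per mm. Turning takes about 0.04 N m, up to 80 degrees each way from straight ahead; less than 80 degrees is ever needed, so one grasp does.
- grip (a point): middle of the grip bar that stands across the wheel's hub in line with the pointer: 70 mm long along the wheel's x, 18 mm thick along its y, upright sides from 130 to 175 mm above the table, on a round hub 48 mm across (top at 130 mm). This point is on the axis, 155 mm up while the wheel is up.
- pointer_tip (a point): outer end of the red pointer on the wheel's far rim, 74 mm from the axis, 132 mm above the table while the wheel is fully up (it goes down with the wheel). The pointer is 6 mm wide.
- stud_orange: the orange stud, 18 mm across, 20 mm high, standing on the doser's top 92 mm from the axis, outside one of the four gaps (which one changes). Origin under its middle, 80 mm above the table. When the pointer is locked at it, the tip is 18 mm from the stud's middle (seen from above), on the line from the axis to the stud.
- mix_cup: white mixing cup, 56 mm across, 40 mm high, under the doser's spout; leave it. Origin under its middle.
- tin: paint tin, 80 mm across, 100 mm high; leave it. Origin under its middle.
- tin_lid: red tin lid, 120 mm across, 7 mm high; leave it. Origin under its middle.
- brush: paint brush lying on the table; leave it. Origin near its middle.
- tape: roll of yellow tape, 100 mm across, 25 mm high; leave it. Origin under its middle.
- jar: jar, 60 mm across, 90 mm high; leave it. Origin under its middle.
- spatula: spatula lying on the table; leave it. Origin near its middle.

How it is judged:
On the way:
1. the wheel is held down with its pointer facing the orange stud (horizontal distance between pointer_tip and stud_orange below 0.0205 m and height (world z) of pointer_tip below 0.126 m), for 0.1 s.
At the end, for the whole second after the job is handed in: The pointer tip is within 20.5 mm of the orange stud's middle seen from above (facing it, no more than about 10 mm off sideways), the wheel has sprung back up (tip at least 129 mm above the table) and is still (horizontal distance between pointer_tip and stud_orange below 0.0205 m and height (world z) of pointer_tip above 0.129 m and angular speed of wheel below 0.05 rad/s); the robot touches nothing.
It fails at once if the wheel was pressed on its rubber stop or forced against the locking bars with more than 15 N (contact force between wheel and deck above 15 N).
It fails at once if another thing on the table was moved by more than 20 mm (distance of any of mix_cup, tin, tin_lid, brush, tape, jar, spatula from where it was at the start of the episode above 0.02 m).
It also fails if it takes over 38 s, if anything falls off the work surface, if the arm or the gripper's body presses on something with over 40 N, if the wrist force passes 120 N, or if a joint passes its speed limit or range.

### The arm

A 6-joint arm with a two-finger parallel gripper is mounted at the origin on the work surface. World frame = base frame: x ahead of the robot, y to its left, z up, the work surface at z = 0. Lengths are in m, angles in rad, forces in N, time in s.
With the tool pointing down it reaches from about 0.3 to 0.875 m from the base axis. Payload 6.4 kg.
Tool frame: the origin (TCP) lies midway between the tips of the shut fingers; the grasp point (between the pads) lies arm.grip_depth behind it (arm.grip_depth is the distance from the TCP to the grasp point, in m); z points along the fingers, y is the line along which they close (so a half turn about z gives the same grasp; the last joint's range is limited). The gripper opens to 88 mm and grips with 3 to 60 N. Pads are 18 mm wide; open, the fingers measure 123 mm over their backs; the gripper's body (75 mm by 187 mm) begins 45 mm behind the grasp point.
Start: joints at [1.058, 0.181, 1.607, -0, 1.354, -0.206], TCP at [0.174, 0.548, 0.239] pointing down, gripper open.
Joint ranges: [-2.99, 2.99], [-0.89, 2.07], [0.3, 2.58], [-1.14, 4.28], [0, 2.63], [-3.12, 3.12]. Speed limits (rad/s): [2.57, 2.57, 3.01, 3.14, 3.14, 3.14].

### API

Orientations are given as a rotation vector (axis times angle).
In Python, from bench import arm gives the robot as it stands.
- The arm moves only by the tool move_arm, never from a script. Its argument "targets" is a list of rows, each an object with "jaw": the gripper command: -1 is fully open, 1 is shut, values between are in proportion; "xyz": the shift along the tool's x, y, z scaled (see below), a list of three; "dr": the turn, a rotation vector about the tool's x, y, z scaled (see below), a list of three. A call has 1 to 12 rows; each row is the pose to reach, as a shift and turn from the pose commanded when the call began, along the tool's axes at that moment; what a row does not reach only later rows make up. The controller multiplies each number of a shift by 0.15 m and each number of a turn by 60 degrees. A row lasts 1/10 s, in which the tool goes at most 50 mm and 8.59 degrees, less where a joint would pass 70% of its speed; a pose out of reach is approached as far as the arm can. A call with a number of a shift or a turn outside -1 to 1 is refused whole. A call with a gripper value outside its range is refused whole. The fingers move at their own pace and stop on an object; the grip force is fixed at half the most. Time passes only in rows, so rows that repeat a pose let the fingers close. It gives the time, the measured TCP pose, the force, the opening and the grip force at its end, in the units of the state.
- arm.sense(): the state, without advancing time (a new reading comes with each control period).
- arm.read_camera(name): name is "scene" or "top" or "wrist"; returns a dict with "color" (400x640x3 uint8, blue, green, red), "camera_matrix" (3x3 intrinsics, pixels), "rvec" (rotation vector, rad) and "tvec" (3), from world to camera coordinates, as OpenCV has them. Camera axes: x right, y down, z forward; pixel columns grow to the right and rows downward; lengths in m; the calibration is good to about 2 mm. A picture is of the moment at which its call begins. There is no depth.
- arm.finish_job(): hands the job in; it is judged then, once.
The state is a dict: "time_s": time; "q": joint angles; "joint_vel": joint speeds; "joint_efforts": joint torques, N m; "eef_pos": TCP position; "orientation": TCP orientation; "force": force on the tool from outside, world axes, zero at the start; "wrist_torque": the same for the moment, N m; "finger_gap": opening from 0.0 (shut) to 1.0 (fully open); "gripper_force": force on a finger pad.
Only numpy, scipy, OpenCV 4.12 (cv2) and the standard library are available. Lean on these libraries where they do the work, as an engineer would, in place of code of your own. Each camera call takes 0.05 s, during which the arm holds its last target. There are 200 camera calls.

## Working session

There is one attempt and no reset: what is moved stays moved. The work goes in short steps, Python scripts to look and compute and a tool call to move; the robot and the scene stay as the last step left them, time stands still between calls to the robot, and variables do not carry over. Pictures are saved under pics/ and viewed, at most 10 in all, crops included, and the job is handed in when it is done.

Besides the shell and the picture viewer there is one more tool, called after "Request:" as name(argument=value, ...) on one line, values as JSON. move_arm: Moves the arm, as the interface text tells. Its arguments: {"type":"object","properties":{"targets":{"type":"array","items":{"type":"object","properties":{"jaw":{"type":"number"},"xyz":{"type":"array","items":{"type":"number"}},"dr":{"type":"array","items":{"type":"number"}}}}}},"required":["targets"]}

```bash
mkdir -p pics; cat > h.py <<'E'
import numpy as np, cv2
from bench import arm
def ray(c,u,v):
    R=cv2.Rodrigues(np.array(c["rvec"],float))[0]; t=np.array(c["tvec"],float).ravel()
    d=R.T@np.linalg.inv(np.array(c["camera_matrix"]))@np.array([u,v,1.]); return -R.T@t,d
def onz(c,u,v,z):
    o,d=ray(c,u,v); return o+d*(z-o[2])/d[2]
def proj(c,p):
    return cv2.projectPoints(np.array([p],float),np.array(c["rvec"],float),np.array(c["tvec"],float),np.array(c["camera_matrix"]),None)[0].ravel()
E
python3 - <<'E'
from h import *
s=arm.sense(); print({k:np.round(v,3) for k,v in s.items()}, arm.grip_depth)
for n in("top","scene"):
    c=arm.read_camera(n); cv2.imwrite(f"pics/{n}0.png",c["color"])
    print(n,ray(c,320,200))
E
```

```text
{'time_s': np.float64(0.0), 'q': array([ 1.058,  0.182,  1.608, -0.   ,  1.354, -0.206]), 'joint_vel': array([ 0.001, -0.001, -0.001, -0.002,  0.   ,  0.   ]), 'joint_efforts': array([ 2.0000e-03, -4.3386e+01, -3.4186e+01,  7.0000e-02,  3.8000e-02,
       -0.0000e+00]), 'eef_pos': array([0.173, 0.548, 0.238]), 'orientation': array([-4.800e-01, -3.104e+00,  3.000e-03]), 'force': array([-0.422,  0.923,  0.004]), 'wrist_torque': array([ 0.024, -0.03 ,  0.078]), 'gripper_force': np.float64(0.0), 'finger_gap': np.float64(1.001)} 0.0187
top (array([ 0.37412489, -0.00985376,  1.41077274]), array([ 0.13938442,  0.00756386, -0.99029312]))
scene (array([ 1.17669741, -0.5906813 ,  1.05378333]), array([-0.48663307,  0.46622362, -0.7388705 ]))
```

View pics/top0.png

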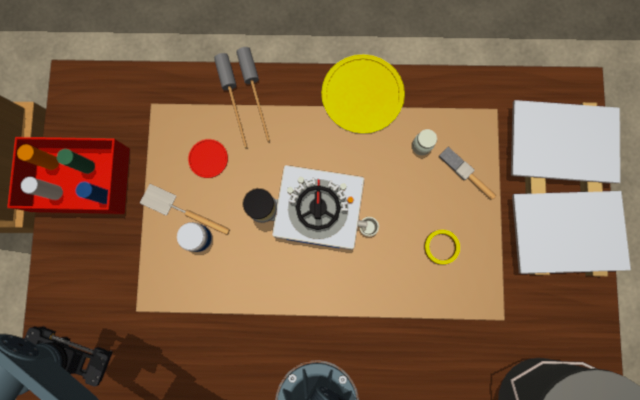

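View pics/scene0.png

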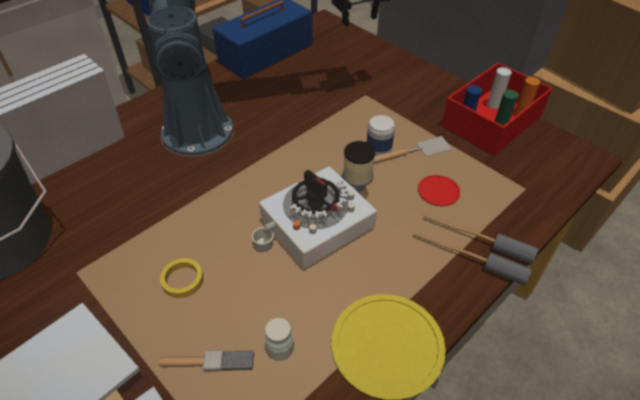

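The top view shows the doser with its wheel at about (318,207), the red pointer up at (318,190), and the orange stud on the right at (350,200). The canister is on the left at (259,204) and the cup at (369,227). I'll measure these next.

```bash
python3 - <<'E'
from h import *
c=arm.read_camera("top"); im=c["color"]; hsv=cv2.cvtColor(im,cv2.COLOR_BGR2HSV)
cv2.imwrite("pics/crop.png",cv2.resize(im[155:260,240:390],None,fx=5,fy=5,interpolation=cv2.INTER_CUBIC))
H,S,V=cv2.split(hsv); roi=np.zeros_like(H); roi[160:255,270:370]=255
w=((S<50)&(V>150)&(roi>0)).astype(np.uint8)
p=cv2.findNonZero(w); r=cv2.minAreaRect(cv2.convexHull(p)); b=cv2.boxPoints(r)
print("box",[onz(c,*q,.08).round(4).tolist() for q in b], r)
def cen(m):
    n,l,st,ce=cv2.connectedComponentsWithStats(m.astype(np.uint8)); return [(st[i,4],ce[i].round(1).tolist()) for i in range(1,n) if st[i,4]>3]
o=cen((H>8)&(H<20)&(S>190)&(V>150)&(roi>0)); print("orange",o,[onz(c,*q[1],.098).round(4) for q in o])
rd=cen(((H<6)|(H>172))&(S>150)&(V>90)&(roi>0)); print("red",rd,[onz(c,*q[1],.134).round(4) for q in rd])
E
```

```text
box [[0.4586, 0.1318, 0.08], [0.6616, 0.1064, 0.08], [0.6232, -0.1602, 0.08], [0.4226, -0.1295, 0.08]] ((324.7379150390625, 207.60125732421875), (96.0201187133789, 72.81851196289062), 9.01932144165039)
orange [(np.int32(19), [349.9, 199.6])] [array([ 0.5615, -0.0818,  0.098 ])]
red [(np.int32(7), [318.1, 182.3]), (np.int32(32), [317.9, 197.2])] [array([0.6017, 0.0059, 0.134 ]), array([0.5613, 0.0057, 0.134 ])]
```

View pics/crop.png

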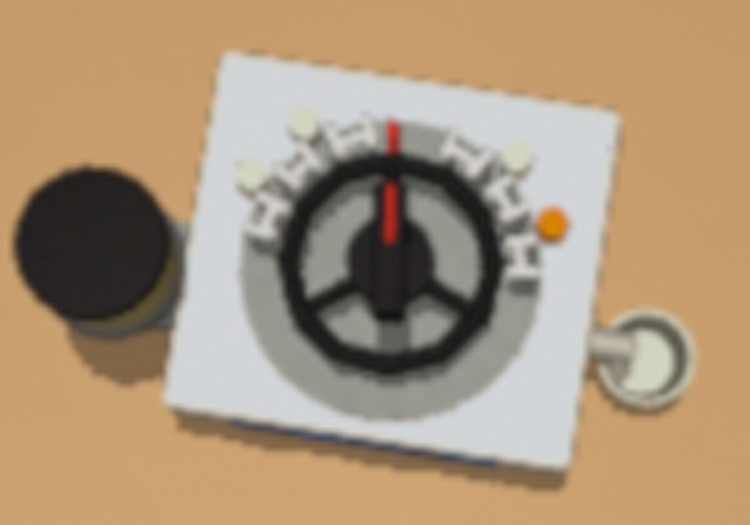

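The wheel's axis is at about (318,208) px, the pointer faces roughly world +x, and the orange stud is to its right at the 66° gap. I'll move above it for a close wrist look.

Request:
move_arm(targets=[{"jaw": 0, "xyz": [-0.4, -0.3, -0.4], "dr": [0, 0, 0]}, {"jaw": 0, "xyz": [-0.7, -0.5, -0.4], "dr": [0, 0, 0]}, {"jaw": 0, "xyz": [-0.85, -0.68, -0.4], "dr": [0, 0, 0]}, {"jaw": 0, "xyz": [-0.85, -0.68, -0.4], "dr": [0, 0, 0]}])

```text
time_s: 0.55
eef_pos: [0.2657, 0.4103, 0.2995]
orientation: [0.482, 3.103, 0.0]
force: [0.2, -0.7, 0.4]
finger_gap: 0.664
gripper_force: 0.0
```

Request:
move_arm(targets=[{"jaw": 0, "xyz": [-0.3, -0.22, 0], "dr": [0, 0, 0]}, {"jaw": 0, "xyz": [-0.6, -0.45, 0], "dr": [0, 0, 0]}, {"jaw": 0, "xyz": [-0.85, -0.68, 0], "dr": [0, 0, 0]}, {"jaw": 0, "xyz": [-0.85, -0.68, 0], "dr": [0, 0, 0]}])

```text
time_s: 0.95
eef_pos: [0.3569, 0.2732, 0.2986]
orientation: [0.487, 3.103, -0.002]
force: [-0.8, 0.8, 0.2]
finger_gap: 0.504
gripper_force: 0.0
```

Request:
move_arm(targets=[{"jaw": 0, "xyz": [-0.3, -0.22, 0], "dr": [0, 0, 0]}, {"jaw": 0, "xyz": [-0.6, -0.45, 0], "dr": [0, 0, 0]}, {"jaw": 0, "xyz": [-0.85, -0.68, 0], "dr": [0, 0, 0]}, {"jaw": 0, "xyz": [-0.85, -0.68, 0], "dr": [0, 0, 0]}])

```text
time_s: 1.35
eef_pos: [0.4475, 0.1373, 0.2985]
orientation: [0.487, 3.103, -0.002]
force: [-1.0, 0.1, 0.2]
finger_gap: 0.495
gripper_force: 0.0
```

Request:
move_arm(targets=[{"jaw": 0, "xyz": [-0.3, -0.22, 0], "dr": [0, 0, -0.1]}, {"jaw": 0, "xyz": [-0.6, -0.45, 0], "dr": [0, 0, -0.2]}, {"jaw": 0, "xyz": [-0.85, -0.68, 0], "dr": [0, 0, -0.3]}, {"jaw": 0, "xyz": [-0.85, -0.68, 0], "dr": [0, 0, -0.3]}, {"jaw": 0, "xyz": [-0.85, -0.68, 0], "dr": [0, 0, -0.3]}])

```text
time_s: 1.85
eef_pos: [0.5369, 0.0042, 0.298]
orientation: [0.006, -3.14, -0.001]
force: [-1.3, 0.6, 0.0]
finger_gap: 0.501
gripper_force: 0.0
```

```bash
python3 - <<'E'
from h import *
c=arm.read_camera("wrist"); im=c["color"]; cv2.imwrite("pics/w1.png",im)
s=arm.sense(); print(s["time_s"],s["eef_pos"],s["orientation"],s["force"],s["q"],s["finger_gap"])
o,d=ray(c,320,200); print(o,d)
E
```

```text
1.9 [0.5362098  0.00564938 0.29812429] [ 7.90503544e-03 -3.14006473e+00 -1.62394681e-03] [-0.44941885  0.64493873 -0.48021056] [-2.11359005e-01  4.93567662e-02  1.63144836e+00  6.92727922e-04
  1.46249007e+00 -1.78726574e+00] 0.4976577628921058
[0.47273349 0.00551865 0.44328505] [ 0.25551762 -0.00750066 -0.96681368]
```

View pics/w1.png

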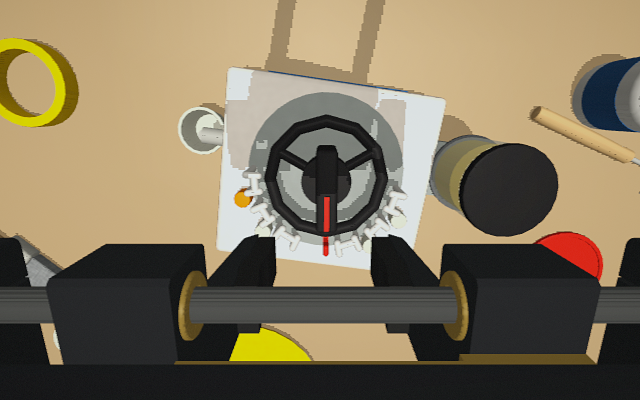

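The wrist view shows the wheel centred at about (326,176), the pointer tip at (325,254), the bar's top stripe at (326,197–232), and the orange stud at (242,199). I'll measure them here.

```bash
python3 - <<'E'
from h import *
c=arm.read_camera("wrist"); im=c["color"]; hsv=cv2.cvtColor(im,cv2.COLOR_BGR2HSV); H,S,V=cv2.split(hsv)
roi=np.zeros(H.shape,bool); roi[100:257,225:405]=1
rd=((H<6)|(H>172))&(S>150)&(V>90)&roi
n,l,st,ce=cv2.connectedComponentsWithStats(rd.astype(np.uint8))
for i in range(1,n):
    if st[i,4]>8:
        print(st[i],ce[i])
        ys=[st[i,1],st[i,1]+st[i,3]-1]
        for z in(.175,.134):
            print(z,[onz(c,np.where(l[y]==i)[0].mean(),y,z).round(4) for y in ys])
o=((H>8)&(H<22)&(S>200)&(V>140)&roi); o[:,262:]=0
o=cv2.morphologyEx(o.astype(np.uint8),cv2.MORPH_OPEN,np.ones((3,3)))
p=cv2.findNonZero(o); m=p.reshape(-1,2).mean(0); print("orange",m,len(p),onz(c,*m,.095))
# wheel ring: black hull
b=((V<60)&roi).astype(np.uint8); b[236:]=0
n,l,st,ce=cv2.connectedComponentsWithStats(b); i=l[120,325] or 1+np.argmax(st[1:,4])
p=cv2.convexHull(cv2.findNonZero((l==i).astype(np.uint8))).reshape(-1,2)
print(st[i])
for z in(.125,.13,.134):
    q=np.array([onz(c,*a,z)[:2] for a in p.astype(float)],np.float32)
    print(z,cv2.minEnclosingCircle(q),cv2.fitEllipse(q))
E
```

```text
[322 198   6  35 210] [324.5 215. ]
0.175 [array([0.5413, 0.0086, 0.175 ]), array([0.5708, 0.0088, 0.175 ])]
0.134 [array([0.5519, 0.0089, 0.134 ]), array([0.5859, 0.0091, 0.134 ])]
[322 237   5  20  95] [323.98947368 246.02105263]
0.175 [array([0.5753, 0.0084, 0.175 ]), array([0.5926, 0.008 , 0.175 ])]
0.134 [array([0.591 , 0.0086, 0.134 ]), array([0.611 , 0.0082, 0.134 ])]
orange [240.23353293 199.95808383] 167 [ 0.56444576 -0.08048442  0.095     ]
[ 263  115  123  121 6826]
0.125 ((0.5351031422615051, 0.008559050038456917), 0.059156641364097595) ((0.5350685119628906, 0.008559736423194408), (0.11629581451416016, 0.11728893220424652), 109.1483383178711)
0.13 ((0.5341137051582336, 0.008530852384865284), 0.05822925642132759) ((0.5340796709060669, 0.008531528525054455), (0.11446964740753174, 0.11544716358184814), 109.14875030517578)
0.134 ((0.5333221554756165, 0.008508185856044292), 0.05748732388019562) ((0.5332885384559631, 0.00850895419716835), (0.11300872266292572, 0.11397374421358109), 109.14810943603516)
```

Request:
move_arm(targets=[{"jaw": 0, "xyz": [0, 0.02, 0.3], "dr": [0, 0, 0]}, {"jaw": 0, "xyz": [0, 0.02, 0.6], "dr": [0, 0, 0]}, {"jaw": 0, "xyz": [0, 0.02, 0.8], "dr": [0, 0, 0]}, {"jaw": 0, "xyz": [0, 0.02, 0.93], "dr": [0, 0, 0]}, {"jaw": 0, "xyz": [0, 0.02, 1], "dr": [0, 0, 0]}, {"jaw": 0, "xyz": [0, 0.02, 1], "dr": [0, 0, 0]}])

```text
time_s: 2.55
eef_pos: [0.5353, 0.0099, 0.1478]
orientation: [0.014, -3.139, -0.001]
force: [-0.0, -0.2, 0.0]
finger_gap: 0.501
gripper_force: 0.0
```

```bash
python3 - <<'E'
from h import *
c=arm.read_camera("scene"); im=c["color"]; cv2.imwrite("pics/s2.png",cv2.resize(im[100:260,230:420],None,fx=4,fy=3.7,interpolation=cv2.INTER_CUBIC))
s=arm.sense(); print(s["time_s"],s["eef_pos"],s["orientation"],s["force"],s["finger_gap"])
E
```

```text
2.6 [0.53631187 0.00938644 0.14910467] [ 1.34897580e-02 -3.14144416e+00 -3.04331330e-04] [ 1.10804203 -0.1279616   0.06238023] 0.5043786763930589
```

View pics/s2.png

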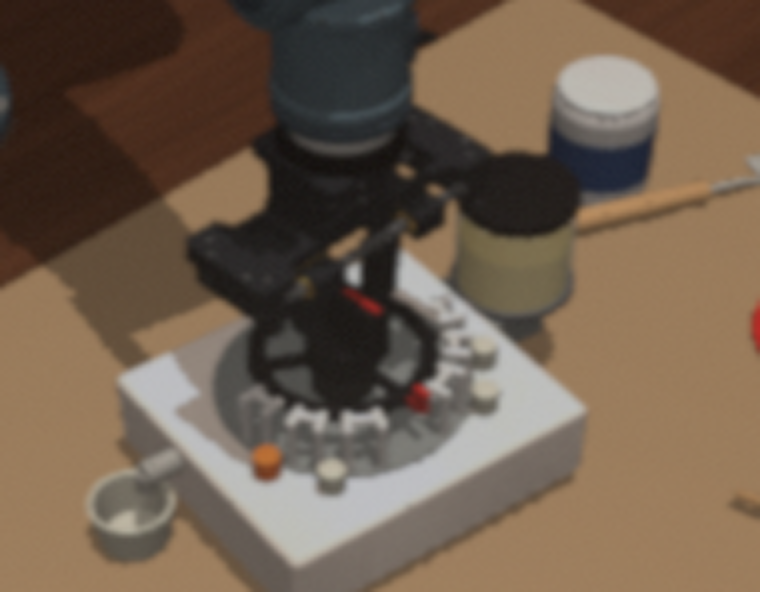

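The fingers straddle the grip bar, clear of the rim. I'll lower about 8 mm and close.

Request:
move_arm(targets=[{"jaw": 0, "xyz": [0, 0, 0.055], "dr": [0, 0, 0]}, {"jaw": 0.4, "xyz": [0, 0, 0.055], "dr": [0, 0, 0]}, {"jaw": 0.6, "xyz": [0, 0, 0.055], "dr": [0, 0, 0]}, {"jaw": 1, "xyz": [0, 0, 0.055], "dr": [0, 0, 0]}, {"jaw": 1, "xyz": [0, 0, 0.055], "dr": [0, 0, 0]}, {"jaw": 1, "xyz": [0, 0, 0.055], "dr": [0, 0, 0]}, {"jaw": 1, "xyz": [0, 0, 0.055], "dr": [0, 0, 0]}, {"jaw": 1, "xyz": [0, 0, 0.055], "dr": [0, 0, 0]}])

```text
time_s: 3.4
eef_pos: [0.537, 0.0076, 0.141]
orientation: [-0.011, 3.141, -0.002]
force: [-0.9, -5.2, 4.1]
finger_gap: 0.198
gripper_force: 30.0
```

```bash
python3 - <<'E'
from h import *
s=arm.sense(); print(s["time_s"],s["eef_pos"],s["orientation"],s["force"],s["wrist_torque"],s["finger_gap"],s["gripper_force"])
E
```

```text
3.4 [0.53700412 0.0075693  0.14097592] [-1.12824285e-02  3.14064971e+00 -1.58941893e-03] [-0.87634817 -5.20173218  4.11935624] [-0.6941424   0.07668193  0.00527208] 0.19828697501498813 29.98357990756631
```

Request:
move_arm(targets=[{"jaw": 1, "xyz": [0, -0.007, 0.01], "dr": [0, 0, 0]}, {"jaw": 1, "xyz": [0, -0.007, 0.02], "dr": [0, 0, 0]}, {"jaw": 1, "xyz": [0, -0.007, 0.03], "dr": [0, 0, 0]}, {"jaw": 1, "xyz": [0, -0.007, 0.04], "dr": [0, 0, 0]}, {"jaw": 1, "xyz": [0, -0.007, 0.04], "dr": [0, 0, 0]}])

```text
time_s: 3.9
eef_pos: [0.537, 0.0073, 0.1349]
orientation: [-0.012, 3.141, 0.001]
force: [-1.3, -2.4, 6.4]
finger_gap: 0.204
gripper_force: 30.0
```

Request:
move_arm(targets=[{"jaw": 1, "xyz": [0, -0.004, 0.007], "dr": [0, 0, 0]}, {"jaw": 1, "xyz": [0, -0.004, 0.014], "dr": [0, 0, 0]}, {"jaw": 1, "xyz": [0, -0.004, 0.014], "dr": [0, 0, 0]}])

```text
time_s: 4.2
eef_pos: [0.537, 0.0072, 0.1329]
orientation: [-0.012, 3.141, 0.002]
force: [-0.5, 0.4, 6.2]
finger_gap: 0.199
gripper_force: 30.0
```

Request:
move_arm(targets=[{"jaw": 1, "xyz": [0, 0, 0.007], "dr": [0, 0, 0]}, {"jaw": 1, "xyz": [0, 0, 0.007], "dr": [0, 0, 0]}])

```text
time_s: 4.4
eef_pos: [0.537, 0.0072, 0.1319]
orientation: [-0.012, 3.141, 0.002]
force: [-1.2, -0.0, 5.6]
finger_gap: 0.204
gripper_force: 30.0
```

Request:
move_arm(targets=[{"jaw": 1, "xyz": [0, 0, 0.007], "dr": [0, 0, 0]}, {"jaw": 1, "xyz": [0, 0, 0.007], "dr": [0, 0, 0]}])

```text
time_s: 4.6
eef_pos: [0.537, 0.0072, 0.1309]
orientation: [-0.012, 3.141, 0.002]
force: [-1.0, -0.2, 7.4]
finger_gap: 0.199
gripper_force: 30.0
```

Request:
move_arm(targets=[{"jaw": 1, "xyz": [0, 0, 0.007], "dr": [0, 0, 0]}, {"jaw": 1, "xyz": [0, 0, 0.007], "dr": [0, 0, 0]}])

```text
time_s: 4.8
eef_pos: [0.537, 0.0072, 0.1298]
orientation: [-0.012, 3.141, 0.002]
force: [-1.1, -0.9, 6.4]
finger_gap: 0.203
gripper_force: 30.0
```

Request:
move_arm(targets=[{"jaw": 1, "xyz": [0, 0, 0.007], "dr": [0, 0, 0]}, {"jaw": 1, "xyz": [0, 0, 0.007], "dr": [0, 0, 0]}])

```text
time_s: 5.0
eef_pos: [0.537, 0.0072, 0.1288]
orientation: [-0.012, 3.14, 0.002]
force: [-1.8, -1.1, 7.3]
finger_gap: 0.204
gripper_force: 30.0
```

Request:
move_arm(targets=[{"jaw": 1, "xyz": [0, 0, 0.007], "dr": [0, 0, 0]}, {"jaw": 1, "xyz": [0, 0, 0.007], "dr": [0, 0, 0]}])

```text
time_s: 5.2
eef_pos: [0.537, 0.0072, 0.1278]
orientation: [-0.012, 3.141, 0.002]
force: [-1.2, -0.2, 6.3]
finger_gap: 0.202
gripper_force: 30.0
```

Request:
move_arm(targets=[{"jaw": 1, "xyz": [0, 0, 0.006], "dr": [0, 0, 0]}, {"jaw": 1, "xyz": [0, 0, 0.006], "dr": [0, 0, 0]}])

```text
time_s: 5.4
eef_pos: [0.537, 0.0072, 0.1269]
orientation: [-0.012, 3.14, 0.002]
force: [-1.0, 0.3, 7.8]
finger_gap: 0.201
gripper_force: 30.0
```

Request:
move_arm(targets=[{"jaw": 1, "xyz": [0, 0, 0.006], "dr": [0, 0, 0]}, {"jaw": 1, "xyz": [0, 0, 0.006], "dr": [0, 0, 0]}])

```text
time_s: 5.6
eef_pos: [0.537, 0.0072, 0.126]
orientation: [-0.012, 3.14, 0.002]
force: [-1.5, -0.3, 7.2]
finger_gap: 0.2
gripper_force: 30.0
```

Request:
move_arm(targets=[{"jaw": 1, "xyz": [0, 0, 0.006], "dr": [0, 0, 0]}, {"jaw": 1, "xyz": [0, 0, 0.006], "dr": [0, 0, 0]}])

```text
time_s: 5.8
eef_pos: [0.5371, 0.0072, 0.1251]
orientation: [-0.012, 3.14, 0.002]
force: [-2.5, 0.3, 7.7]
finger_gap: 0.201
gripper_force: 30.0
```

Request:
move_arm(targets=[{"jaw": 1, "xyz": [0, 0, 0.006], "dr": [0, 0, 0]}, {"jaw": 1, "xyz": [0, 0, 0.006], "dr": [0, 0, 0]}])

```text
time_s: 6.0
eef_pos: [0.5371, 0.0072, 0.1246]
orientation: [-0.012, 3.14, 0.002]
force: [-2.3, -0.6, 10.2]
finger_gap: 0.205
gripper_force: 30.0
```

Request:
move_arm(targets=[{"jaw": 1, "xyz": [0, 0, 0.004], "dr": [0, 0, 0]}, {"jaw": 1, "xyz": [0, 0, 0.004], "dr": [0, 0, 0]}])

```text
time_s: 6.2
eef_pos: [0.5371, 0.0072, 0.1243]
orientation: [-0.012, 3.14, 0.002]
force: [-4.2, 0.8, 12.5]
finger_gap: 0.202
gripper_force: 30.0
```

```bash
python3 - <<'E'
from h import *
c=arm.read_camera("wrist"); im=c["color"]; cv2.imwrite("pics/w3.png",im)
s=arm.sense(); print(s["time_s"],s["eef_pos"],s["orientation"],s["force"],s["wrist_torque"],s["q"])
E
```

```text
6.25 [0.53714113 0.00718481 0.12431081] [-1.17750917e-02  3.14036171e+00  1.51307650e-03] [-3.32719041  0.46024765 11.14658042] [0.06084133 0.62778573 0.01056903] [-2.08422189e-01  2.30453414e-01  1.79846986e+00  1.33471777e-03
  1.11169126e+00 -1.78730857e+00]
```

View pics/w3.png

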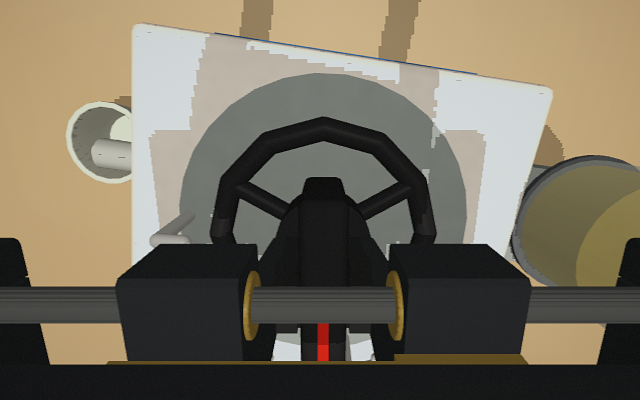

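```bash
python3 - <<'E'
from h import *
c=arm.read_camera("wrist"); g=c["color"]
H,S,V=cv2.split(cv2.cvtColor(g,cv2.COLOR_BGR2HSV)); w=((S<60)&(V>110)).astype(np.uint8); 
pts=[]
for x in range(150,540,3):
    col=cv2.cvtColor(g,cv2.COLOR_BGR2HSV)[:120,x,1]; y=np.argmax(col<70)
    if y>10: pts.append(onz(c,x,y,.08)[:2])
q=np.array(pts,np.float32); l=cv2.fitLine(q,cv2.DIST_HUBER,0,.001,.001).ravel(); print("near edge yaw",np.degrees(np.arctan2(l[1],l[0]))%180-90, "pt",l[2:])
c=arm.read_camera("top"); g=c["color"]
for nm,(a,b),ax in(("far",(290,360),0),("right",(181,215),1),("left",(172,190),1)):
    s=cv2.cvtColor(g,cv2.COLOR_BGR2HSV)[...,1].astype(float); P=[]
    for k in range(a,b):
        if ax==0: prof=s[160:190,k]; i=np.argmax(prof<70); x,y=k,160+i-1+(prof[i-1]-70)/(prof[i-1]-prof[i])
        elif nm=="right": prof=s[k,372:340:-1]; i=np.argmax(prof<70); x,y=372-(i-1)-(prof[i-1]-70)/(prof[i-1]-prof[i]),k
        else: prof=s[k,270:300]; i=np.argmax(prof<70); x,y=270+(i-1)+(prof[i-1]-70)/(prof[i-1]-prof[i]),k
        P.append(onz(c,x,y,.08)[:2])
    l=cv2.fitLine(np.array(P,np.float32),cv2.DIST_HUBER,0,.001,.001).ravel(); print(nm,(np.degrees(np.arctan2(l[1],l[0])))%180-(90 if ax==0 else 0),l[2:])
E
```

```text
near edge yaw -7.837143 pt [0.44550404 0.02696663]
far -11.965401 [ 0.64971995 -0.01925083]
right 172.26134 [ 0.5706384  -0.11415559]
left 172.16739 [0.6203513  0.11008321]
```

Request:
move_arm(targets=[{"jaw": 1, "xyz": [0, 0, 0], "dr": [0, 0, 0.05]}, {"jaw": 1, "xyz": [0, 0, 0], "dr": [0, 0, 0.12]}, {"jaw": 1, "xyz": [0, 0, 0], "dr": [0, 0, 0.2]}, {"jaw": 1, "xyz": [0, 0, 0], "dr": [0, 0, 0.27]}, {"jaw": 1, "xyz": [0, 0, 0], "dr": [0, 0, 0.3]}, {"jaw": 1, "xyz": [0, 0, 0], "dr": [0, 0, 0.3]}])

```text
time_s: 6.95
eef_pos: [0.5372, 0.0072, 0.1243]
orientation: [0.481, 3.103, 0.002]
force: [-3.3, -0.4, 12.5]
finger_gap: 0.201
gripper_force: 30.0
```

```bash
python3 - <<'E'
from h import *
s=arm.sense(); a=s["orientation"]; print(s["eef_pos"],s["force"],s["wrist_torque"],s["q"][5]); print(cv2.Rodrigues(np.array(a))[0].round(3), "wheel yaw",np.degrees(np.arctan2(*cv2.Rodrigues(np.array(a))[0][[1,0],1]))-90)
E
```

```text
[0.53716622 0.00715055 0.12434118] [-3.32634047 -0.36144126 12.54378384] [ 0.00923613  0.62452442 -0.04104729] -1.4721764397662074
[[-0.953  0.303  0.001]
 [ 0.303  0.953  0.001]
 [-0.001  0.001 -1.   ]] wheel yaw -17.622594968974596
```

Torque equals the plain turning friction, so the pointer is passing under the bars. I'll continue the turn.

Request:
move_arm(targets=[{"jaw": 1, "xyz": [0, 0, 0], "dr": [0, 0, 0.06]}, {"jaw": 1, "xyz": [0, 0, 0], "dr": [0, 0, 0.15]}, {"jaw": 1, "xyz": [0, 0, 0], "dr": [0, 0, 0.25]}, {"jaw": 1, "xyz": [0, 0, 0], "dr": [0, 0, 0.35]}, {"jaw": 1, "xyz": [0, 0, 0], "dr": [0, 0, 0.45]}, {"jaw": 1, "xyz": [0, 0, 0], "dr": [0, 0, 0.5]}, {"jaw": 1, "xyz": [0, 0, 0], "dr": [0, 0, 0.5]}])

```text
time_s: 7.65
eef_pos: [0.5372, 0.0071, 0.1243]
orientation: [1.269, 2.873, 0.002]
force: [-3.1, -1.1, 12.6]
finger_gap: 0.2
gripper_force: 30.0
```

Request:
move_arm(targets=[{"jaw": 1, "xyz": [0, 0, 0], "dr": [0, 0, 0.06]}, {"jaw": 1, "xyz": [0, 0, 0], "dr": [0, 0, 0.15]}, {"jaw": 1, "xyz": [0, 0, 0], "dr": [0, 0, 0.25]}, {"jaw": 1, "xyz": [0, 0, 0], "dr": [0, 0, 0.35]}, {"jaw": 1, "xyz": [0, 0, 0], "dr": [0, 0, 0.41]}, {"jaw": 1, "xyz": [0, 0, 0], "dr": [0, 0, 0.435]}, {"jaw": 1, "xyz": [0, 0, 0], "dr": [0, 0, 0.435]}, {"jaw": 1, "xyz": [0, 0, 0], "dr": [0, 0, 0.435]}])

```text
time_s: 8.45
eef_pos: [0.5371, 0.0071, 0.1243]
orientation: [1.883, 2.514, 0.002]
force: [-3.4, -1.8, 12.7]
finger_gap: 0.199
gripper_force: 30.0
```

```bash
cat > st.py <<'E'
from h import *
s=arm.sense(); R=cv2.Rodrigues(np.array(s["orientation"]))[0]
print(s["time_s"],s["eef_pos"].round(4),np.round(s["force"],1),np.round(s["wrist_torque"],3),"yaw",np.degrees(np.arctan2(R[1,1],R[0,1]))-90)
E
cat >> st.py <<'E'
c=arm.read_camera("wrist"); cv2.imwrite("pics/wl.png",c["color"]); H,S,V=cv2.split(cv2.cvtColor(c["color"],cv2.COLOR_BGR2HSV))
for n in("wrist","top"):
    c=arm.read_camera(n); H,S,V=cv2.split(cv2.cvtColor(c["color"],cv2.COLOR_BGR2HSV))
    for nm,m,z in(("or",(H>8)&(H<22)&(S>200)&(V>130),.097),("red",((H<6)|(H>172))&(S>150)&(V>80),.118)):
        k,l,st,ce=cv2.connectedComponentsWithStats(m.astype(np.uint8))
        for i in range(1,k):
            p=onz(c,*ce[i],z)
            if st[i,4]>3 and np.hypot(p[0]-.537,p[1]-.007)<.11: print(n,nm,st[i],p.round(4))
E
python3 st.py
```

```text
8.45 [0.5371 0.0071 0.1243] [-3.4 -1.8 12.7] [-0.144  0.714 -0.027] yaw -73.67453553574808
wrist red [317 323  11  38 417] [ 0.5519 -0.0407  0.118 ]
top or [348 198   5   4  17] [ 0.5617 -0.0818  0.097 ]
```

View pics/wl.png

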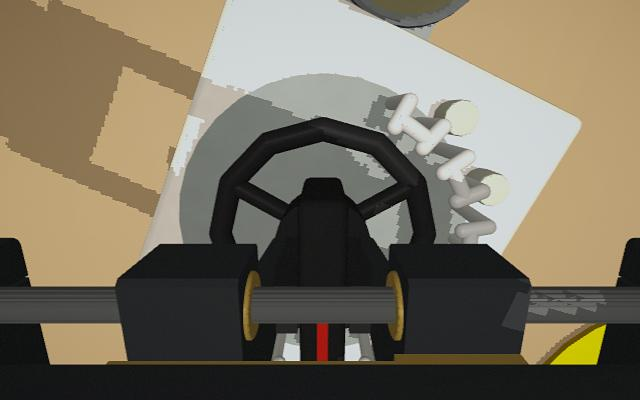

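The wheel is held down at yaw −73.7°. The gap is at about −73.8° by the box edges and −73 ±1° by the stud. I'll ease up and watch the force.

Request:
move_arm(targets=[{"jaw": 1, "xyz": [0, 0, -0.007], "dr": [0, 0, 0]}, {"jaw": 1, "xyz": [0, 0, -0.013], "dr": [0, 0, 0]}, {"jaw": 1, "xyz": [0, 0, -0.013], "dr": [0, 0, 0]}])

```text
time_s: 8.9
eef_pos: [0.537, 0.0071, 0.1257]
orientation: [1.883, 2.514, 0.002]
force: [-1.3, -0.8, 8.5]
finger_gap: 0.198
gripper_force: 30.0
```

Request:
move_arm(targets=[{"jaw": 1, "xyz": [0, 0, -0.006], "dr": [0, 0, 0]}, {"jaw": 1, "xyz": [0, 0, -0.006], "dr": [0, 0, 0]}])

```text
time_s: 9.1
eef_pos: [0.537, 0.0071, 0.1266]
orientation: [1.883, 2.514, 0.002]
force: [-1.2, -0.6, 6.2]
finger_gap: 0.2
gripper_force: 30.0
```

Request:
move_arm(targets=[{"jaw": 1, "xyz": [0, 0, -0.006], "dr": [0, 0, 0]}, {"jaw": 1, "xyz": [0, 0, -0.006], "dr": [0, 0, 0]}])

```text
time_s: 9.3
eef_pos: [0.537, 0.0071, 0.1275]
orientation: [1.883, 2.514, 0.002]
force: [-1.8, -0.2, 6.4]
finger_gap: 0.202
gripper_force: 30.0
```

```bash
python3 st.py
```

```text
9.3 [0.537  0.0071 0.1275] [-1.8 -0.2  6.4] [-0.251  0.285 -0.048] yaw -73.6763463118438
wrist red [317 323  12  38 437] [ 0.5525 -0.0427  0.118 ]
top or [347 198   6   4  18] [ 0.5618 -0.0814  0.097 ]
```

Request:
move_arm(targets=[{"jaw": 1, "xyz": [0, 0, -0.007], "dr": [0, 0, 0]}, {"jaw": 1, "xyz": [0, 0, -0.007], "dr": [0, 0, 0]}])

```text
time_s: 9.65
eef_pos: [0.537, 0.0071, 0.1285]
orientation: [1.883, 2.514, 0.002]
force: [-1.6, -0.8, 7.8]
finger_gap: 0.198
gripper_force: 30.0
```

Request:
move_arm(targets=[{"jaw": 1, "xyz": [0, 0, -0.007], "dr": [0, 0, 0]}, {"jaw": 1, "xyz": [0, 0, -0.007], "dr": [0, 0, 0]}])

```text
time_s: 9.85
eef_pos: [0.537, 0.0071, 0.1296]
orientation: [1.883, 2.514, 0.002]
force: [-1.0, -0.9, 6.1]
finger_gap: 0.201
gripper_force: 30.0
```

Request:
move_arm(targets=[{"jaw": 1, "xyz": [0, 0, -0.007], "dr": [0, 0, 0]}, {"jaw": 1, "xyz": [0, 0, -0.014], "dr": [0, 0, 0]}, {"jaw": 1, "xyz": [0, 0, -0.02], "dr": [0, 0, 0]}, {"jaw": 1, "xyz": [0, 0, -0.02], "dr": [0, 0, 0]}])

```text
time_s: 10.25
eef_pos: [0.5369, 0.0071, 0.1325]
orientation: [1.883, 2.514, 0.002]
force: [-0.9, -0.3, 6.5]
finger_gap: 0.202
gripper_force: 30.0
```

```bash
python3 st.py
```

```text
10.25 [0.5369 0.0071 0.1325] [-0.9 -0.3  6.5] [-0.167  0.278 -0.007] yaw -73.67645343662423
wrist red [317 323  12  38 443] [ 0.5536 -0.0464  0.118 ]
top or [347 198   6   4  18] [ 0.5618 -0.0814  0.097 ]
```

The wheel is rising freely inside the gap. I'll go on to the top.

Request:
move_arm(targets=[{"jaw": 1, "xyz": [0, 0, -0.01], "dr": [0, 0, 0]}, {"jaw": 1, "xyz": [0, 0, -0.02], "dr": [0, 0, 0]}, {"jaw": 1, "xyz": [0, 0, -0.03], "dr": [0, 0, 0]}, {"jaw": 1, "xyz": [0, 0, -0.04], "dr": [0, 0, 0]}, {"jaw": 1, "xyz": [0, 0, -0.04], "dr": [0, 0, 0]}])

```text
time_s: 10.9
eef_pos: [0.537, 0.0071, 0.1385]
orientation: [1.883, 2.514, 0.002]
force: [-0.6, -1.8, 4.5]
finger_gap: 0.198
gripper_force: 30.0
```

Request:
move_arm(targets=[{"jaw": 1, "xyz": [0, 0, -0.006], "dr": [0, 0, 0]}, {"jaw": 1, "xyz": [0, 0, -0.012], "dr": [0, 0, 0]}, {"jaw": 1, "xyz": [0, 0, -0.012], "dr": [0, 0, 0]}])

```text
time_s: 11.2
eef_pos: [0.5369, 0.0071, 0.1402]
orientation: [1.883, 2.514, 0.002]
force: [-0.6, -0.7, 4.1]
finger_gap: 0.199
gripper_force: 30.0
```

Request:
move_arm(targets=[{"jaw": 0.4, "xyz": [0, 0, -0.004], "dr": [0, 0, 0]}, {"jaw": 0, "xyz": [0, 0, -0.004], "dr": [0, 0, 0]}, {"jaw": 0, "xyz": [0, 0, -0.004], "dr": [0, 0, 0]}, {"jaw": 0, "xyz": [0, 0, -0.004], "dr": [0, 0, 0]}, {"jaw": 0, "xyz": [0, 0, -0.1], "dr": [0, 0, 0]}, {"jaw": 0, "xyz": [0, 0, -0.3], "dr": [0, 0, 0]}, {"jaw": 0, "xyz": [0, 0, -0.6], "dr": [0, 0, 0]}, {"jaw": 0, "xyz": [0, 0, -0.9], "dr": [0, 0, 0]}, {"jaw": 0, "xyz": [0, 0, -1], "dr": [0, 0, 0]}, {"jaw": 0, "xyz": [0, 0, -1], "dr": [0, 0, 0]}])

```text
time_s: 12.2
eef_pos: [0.5382, 0.0063, 0.2935]
orientation: [1.88, 2.509, 0.005]
force: [0.2, -0.6, 0.3]
finger_gap: 0.497
gripper_force: 0.0
```

```bash
sed -i 's/\.118/.134/;s/wl.png/wend.png/' st.py; python3 st.py
```

```text
12.2 [0.5382 0.0063 0.2935] [ 0.2 -0.6  0.3] [-0.066  0.032  0.005] yaw -73.67540753605019
wrist or [315 250  15  17 127] [ 0.5638 -0.0809  0.097 ]
wrist red [320 198   6  36 216] [ 0.5464 -0.0208  0.134 ]
wrist red [320 238   6  20 102] [ 0.555  -0.0514  0.134 ]
top or [347 198   6   4  19] [ 0.5618 -0.0811  0.097 ]
```

View pics/wend.png

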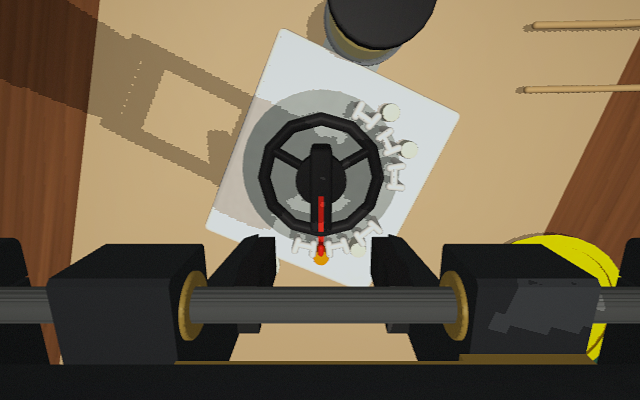

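The pointer at (322,250) faces the orange stud at (321,258). It sits between the bars with the same image geometry as when the wheel was fully up.

```bash
python3 -c "
from bench import arm; print(arm.finish_job())"
```

```text
the job is handed in; nothing more can be done
None
```

The doser is set to the orange stud: the last wrist image shows the pointer up in its gap and facing the stud, with the gripper clear. The push on the wheel read at most 12.7 N. The job is handed in, but it returned no verdict.

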